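Find the hidden cross-hole and pin the tube rotator's shaft

TASK

Lock the tube rotator for transport: turn its crank slowly by the grip bar until the shaft's hidden cross-hole comes under the loose locking pin standing in the block and the pin drops in, then push the pin straight down until its head is fully home on the block. Leave the pin there, let go, and do not disturb the other things on the bench.

Things in the scene. Friction and masses are not known exactly. Their poses are not given: they have to be found in the camera images.
- rotator: Fixed tube rotator: grey base plate 110 (x) x 95 (y) x 15 mm, on it an aluminium bearing block 62 (x) x 56 (y) mm, top at 115 mm. A 40 mm shaft runs through the block along y, axis 65 mm above the bench; crank on its -y end, wheel of radius 46 mm on its +y end (y 60 to 81 mm). Origin: centre of the plate's underside, on the bench, z up; x away from the robot when unturned (turned up to 20 degrees).
- bore_mouth (a point): Centre of the mouth of the 12 mm vertical bore, on the block's top face 115 mm above the bench; axes as the rotator's. The bore goes down the block's middle, across the shaft and on below it. The shaft's own cross-hole is hidden inside.
- crank (a joint): Crank and shaft angle (rad) about the rotator's y: 0 arm straight up, negative leaning to -x (towards the robot). Starts -1.2 to -0.85, stops at -1.35 and +1.0, stays where left; 1 to 4 N at the bar. The hole lines up (within 0.05) at one hidden angle between -0.2 and +0.6, new each time. Turned slower than 0.5 rad/s, the pin drops in by its weight and blocks the crank; if it binds, ease it back a little.
- handle_mid (a point): Middle of the crank's black grip bar: 14 mm diameter, 62 mm long, parallel to the rotator's y, 90 mm from the shaft axis and 97 mm to the -y side of the block's middle. The flat crank arm (22 mm wide) lies on the block side, its outer face 32 mm from this point. The bar is fixed to the crank and does not spin.
- pin: Loose steel locking pin: 10 mm shank with tapered tip, 90 mm long, under a knurled round head 30 mm across and 14 mm high. Origin at the tip, z up to the head. Starts loosely upright in the bore (leans up to 6 degrees), tip on the shaft, head's underside 60 mm above the block. On finding the hole it falls until a spring catch holds it about 12 mm short of home; the rest needs a push of about 5 N.
- pin_collar (a point): Centre of the underside of the pin's head, 90 mm above the tip.
- pin_top (a point): Centre of the flat top of the pin's head, 104 mm above the tip; 129 mm above the bench when the pin is home.
- filter_box: Bystander: small dark carton 90x60x26 mm, lying on the bench; origin under its centre.
- calculator: Bystander: pocket calculator 125x66x14 mm; origin under its centre.
- pen_2: Bystander: red and white marker pen 17x135x16 mm; origin under its centre.
- screwdriver: Bystander: black-handled screwdriver 177 mm long; origin under its centre.
- notebook_1: Bystander: blue spiral notebook 210x152x14 mm; origin under its centre.
Things that resemble listed ones, but are neither listed nor needed, are in the scene too. What is shaped like the pin but brown or pink is not meant.

How it is judged:
By the outcome, as a careful person would: the job done as asked, in the order asked, and still so for the second after the job is handed in, with the robot touching nothing.
It also fails if it takes over 58 s, if anything falls off the work surface, if the arm or the gripper's body presses on something with over 40 N, if the wrist force passes 120 N, or if a joint passes its speed limit or range.

ROBOT

A 6-joint arm with a two-finger parallel gripper is mounted at the origin on a cart in front of the work surface, level with it; the furniture and walls round the work are solid. World frame = base frame: x ahead of the robot, y to its left, z up, the work surface at z = 0. Lengths are in mm, angles in rad, forces in N, time in s.
With the tool pointing down it reaches from about 275 to 875 mm from the base axis. Payload 12.5 kg.
Tool frame: the origin (TCP) lies at the very end of the fingers, on their centre line; the grasp point (between the pads) lies 19 mm behind it; z points along the fingers, y is the line along which they close (so a half turn about z gives the same grasp; the last joint's range is limited). The gripper opens to 85 mm and grips with 20 to 120 N. Pads are 22 mm wide; open, the fingers measure 114 mm over their backs; the gripper's body (76 mm by 85 mm) begins 54 mm behind the grasp point. The pads swing forward as they close: fully open they stand 13 mm farther back than shut.
Start: joints at [1.097, 0.351, 1.652, -0, 1.139, -0.085], TCP at [208.461, 508.948, 201.89] pointing down, gripper open.
Joint ranges: [-2.75, 2.75], [-0.79, 2.1], [0.01, 2.65], [-1.57, 4.71], [0.07, 3.14], [-2.87, 2.87]. Speed limits (rad/s): [2.22, 2.22, 2.79, 3.14, 3.14, 3.14].

INTERFACE

Orientations are given as a unit quaternion [x, y, z, w].
In Python, from rig import robot gives the robot as it stands.
- The arm moves only by the shell command python3 -m pendant 'ROWS' [OPENING]. ROWS is JSON, a list of rows, each a list of 6 numbers: the shift along the tool's x, y, z in cm, then the turn, a rotation vector about the tool's x, y, z in rad. In form: [[x, y, z, wx, wy, wz], ...]. A call has exactly 8 rows; each row is the pose to reach, as a shift and turn from the pose commanded when the call began, along the tool's axes at that moment; what a row does not reach only later rows make up. A row lasts 1/10 s, in which the tool goes at most 50 mm and 8.59 degrees, less where a joint would pass 70% of its speed; a pose out of reach is approached as far as the arm can. A call with a gripper value outside its range is refused whole. OPENING is the finger opening in cm, from 0 to 8.54, set as the call begins (- or left out, the last holds). The fingers move at their own pace and stop on an object; the grip force is fixed at half the most. Time passes only in rows, so rows that repeat a pose let the fingers close, or fill a call up. It gives the time, the measured TCP pose, the force, the opening and the grip force at its end, in the units of the state.
- robot.observe(): the state, without advancing time (a new reading comes with each control period).
- robot.read_camera(name): name is "scene" or "top" or "wrist"; returns a dict with "frame" (384x512x3 uint8, red, green, blue), "camera_matrix" (3x3 intrinsics, pixels), "eye" and "attitude" of the camera in the world. Camera axes: x right, y up, looking along -z (the intrinsics and any distortion apply to the point x, -y, -z); pixel columns grow to the right and rows downward; lengths in mm; the calibration is good to about 2 mm. A picture is of the moment at which its call begins. There is no depth.
- robot.hand_in(): hands the job in; it is judged then, once.
The state is a dict: "time": time; "q": joint angles; "joint_vel": joint speeds; "joint_efforts": joint torques, N m; "tool_pos": TCP position; "orientation": TCP orientation; "ft_force": force on the tool from outside, world axes, zero at the start; "wrist_torque": the same for the moment, N m; "gripper_width": opening from 0.0 (shut) to 1.0 (fully open); "gripper_force": force on a finger pad.
Only numpy, scipy, OpenCV 4.12 (cv2) and the standard library are available. Lean on these libraries where they do the work, as an engineer would, in place of code of your own. Each camera call takes 0.05 s, during which the arm holds its last target. There are 200 camera calls.

## Working session

There is one attempt and no reset: what is moved stays moved. The work goes in short steps, Python scripts to look and compute and a shell command to move; the robot and the scene stay as the last step left them, time stands still between calls to the robot, and variables do not carry over. Pictures are saved under pics/ and viewed, at most 10 in all, crops included, and the job is handed in when it is done.

```bash
mkdir -p pics; ls
python3 - <<'E'
from rig import robot
import cv2,numpy as np
np.set_printoptions(suppress=True,precision=4)
for n in("scene","top"):
    r=robot.read_camera(n);cv2.imwrite(f"pics/{n}0.png",r["frame"][:,:,::-1]);print(n,r["camera_matrix"],r["eye"],r["attitude"],[k for k in r])
s=robot.observe();print(s)
E
```

```text
pics
scene [[489.6256   0.     248.8211]
 [  0.     489.6256 189.5301]
 [  0.       0.       1.    ]] [-124.6705 -883.503   773.464 ] [ 0.468  -0.1628 -0.2922  0.818 ] ['frame', 'camera_matrix', 'eye', 'attitude']
top [[381.4657   0.     251.4038]
 [  0.     381.4657 188.3424]
 [  0.       0.       1.    ]] [ 338.5969  -25.8632 1405.4902] [ 0.0677 -0.0556 -0.701   0.7078] ['frame', 'camera_matrix', 'eye', 'attitude']
{'time': 0.1, 'q': array([ 1.0974,  0.3512,  1.6524, -0.    ,  1.1391, -0.0846]), 'joint_vel': array([-0.0014,  0.0002, -0.0026, -0.0013, -0.0009, -0.0008]), 'joint_efforts': array([  0.0003, -50.6828, -29.1877,  -0.0001,   0.0027,   0.    ]), 'tool_pos': array([208.3171, 508.669 , 201.4139]), 'orientation': array([ 0.1932,  0.9812, -0.0005, -0.0001]), 'ft_force': array([-0.399 ,  0.0993,  0.6017]), 'wrist_torque': array([-0.0162, -0.0257, -0.0058]), 'gripper_force': 0.0, 'gripper_width': 1.0001922994582388}
```

View pics/scene0.png

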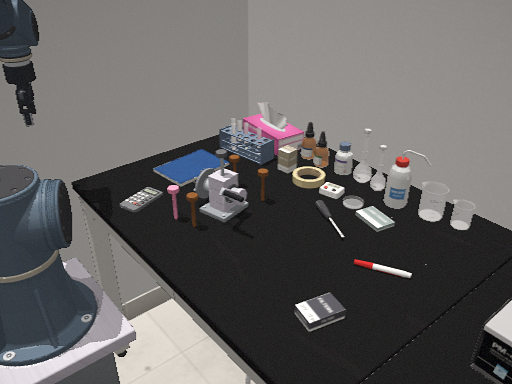

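View pics/top0.png

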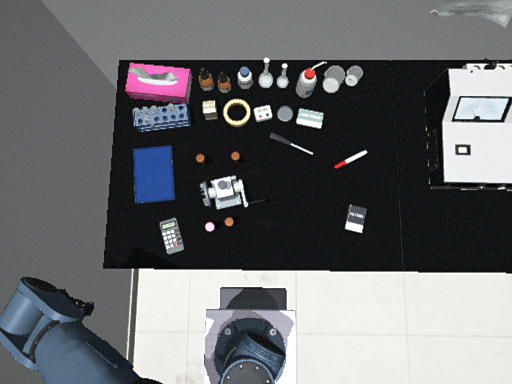

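The rotator is near (225,190) in the top view and (225,195) in the scene view, with brown and pink decoys around it. I'll enlarge both.

```bash
cat > h.py <<'E'
from rig import robot
import cv2,numpy as np
from scipy.spatial.transform import Rotation as R
np.set_printoptions(suppress=True,precision=3)
def ray(r,uv):
    K=np.array(r["camera_matrix"]);d=np.linalg.solve(K,[uv[0],uv[1],1.]);d=R.from_quat(r["attitude"]).apply(d*[1,-1,-1])
    return np.array(r["eye"]),d/np.linalg.norm(d)
def onz(r,uv,z):
    o,d=ray(r,uv);return o+d*(z-o[2])/d[2]
def proj(r,p):
    c=R.from_quat(r["attitude"]).inv().apply(np.array(p,float)-r["eye"])*[1,-1,-1]
    q=np.array(r["camera_matrix"])@c;return q[:2]/q[2]
def tri(r1,a,r2,b):
    o1,d1=ray(r1,a);o2,d2=ray(r2,b)
    t=np.linalg.lstsq(np.c_[d1,-d2],o2-o1,rcond=None)[0]
    p,q=o1+t[0]*d1,o2+t[1]*d2;return (p+q)/2,np.linalg.norm(p-q)
E
python3 - <<'E'
import cv2,numpy as np
a=cv2.imread("pics/scene0.png")[140:230,160:280];b=cv2.imread("pics/top0.png")[145:235,190:270]
f=lambda i,s:cv2.resize(i,None,fx=s,fy=s,interpolation=cv2.INTER_CUBIC)
a=f(a,4);b=f(b,4)
cv2.imwrite("pics/crop0.png",np.hstack([a[:360],b[:360]])[:, :800])
E
```

```text
(no output)
```

View pics/crop0.png

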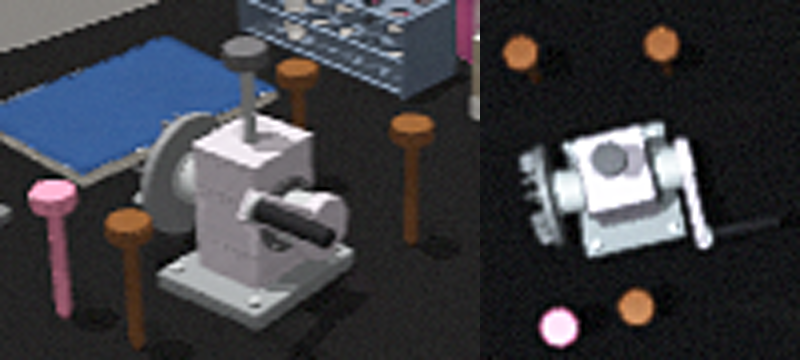

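Run:
```python
from h import *
s=robot.read_camera("scene");t=robot.read_camera("top")
c=lambda x,y:((x-480)/4+190,y/4+145)
d=lambda x,y:(x/4+160,y/4+140)
print("pin top",tri(s,d(245,46),t,c(609,158)))
a=onz(t,c(585,252),15);b=onz(t,c(687,238),15);print("plate",a,b,np.degrees(np.arctan2(*(a-b)[[0,1]])),np.linalg.norm(a-b))
for p in((160,280),(258,325),(354,257)):print(onz(s,d(*p),8))
a=onz(t,c(590,212),115);b=onz(t,c(655,198),115);print("block",a,b,np.degrees(np.arctan2(*(a-b)[[0,1]])))
for p in ((196,135),(260,165),(312,130),(248,112)):print("blk scene",onz(s,d(*p),115))
print("bar end",tri(s,d(331,236),t,c(780,221)))
# decoys
for p in((521,50),(662,43),(559,326),(637,306)):print("decoy",onz(t,c(*p),104))
```

```text
pin top (array([565.159,  91.026, 188.96 ]), np.float64(0.2578478846850128))
plate [509.435 127.755  15.   ] [523.227  34.217  15.   ] -8.387415884491691 94.54904250900906
[506.548 124.992   8.   ]
[526.557  34.031   8.   ]
[633.157  59.91    8.   ]
block [531.651 113.352 115.   ] [544.259  57.872 115.   ] -12.803494887026234
blk scene [542.74 122.61 115.  ]
blk scene [551.769  59.838 115.   ]
blk scene [609.571  76.361 115.   ]
blk scene [590.982 126.819 115.   ]
bar end (array([525.296, -49.742, 120.53 ]), np.float64(1.9277190871769174))
decoy [676.992 179.229 104.   ]
decoy [684.183  55.055 104.   ]
decoy [434.813 138.41  104.   ]
decoy [452.506  72.189 104.   ]
```

Working numbers:
- Rotator origin is about (571, 92), yaw about 11.5°, and θ about -0.95.
- I'll cage the bar between vertical fingers that close along the rotator's x.

Next is the approach.

```bash
python3 -m pendant '[[-3.5,-2.7,-1,0,0,0.07],[-7.2,-5.5,-2,0,0,0.14],[-10.9,-8.3,-2,0,0,0.22],[-14.6,-11.1,-2,0,0,0.3],[-18.3,-13.9,-2,0,0,0.37],[-22,-16.7,-2,0,0,0.44],[-25.6,-19.5,-2,0,0,0.52],[-29,-22,-2,0,0,0.59]]' 3.0
python3 - <<'E'
from h import *
s=robot.observe();T=R.from_quat(s["orientation"]);p=np.array([519.4,-20.5,190])
yw=np.radians(11.5);M=np.c_[[-np.sin(yw)*-1*-1*-1,0,0],[0,0,0],[0,0,0]]
y=np.array([np.cos(yw),np.sin(yw),0]);z=np.array([0,0,-1]);M=np.c_[np.cross(y,z),y,z]
print(T.inv().apply(p-s["tool_pos"])/10,(T.inv()*R.from_matrix(M)).as_rotvec(),s["time"],s["tool_pos"],s["gripper_width"])
E
```

```text
time: 1.0
tool_pos: [394.0, 193.6, 222.0]
orientation: [0.472, 0.882, 0.0, 0.0]
ft_force: [0.7, 1.6, -0.6]
gripper_width: 0.349
gripper_force: 0.0
[-24.764  -1.456   3.205] [0.    0.    0.388] 1.0 [394.028 193.556 222.029] 0.34883279836210596
```

```bash
python3 -m pendant '[[-4,-0.2,0,0,0,0.06],[-8,-0.5,0,0,0,0.12],[-12,-0.7,0,0,0,0.19],[-16,-0.9,0,0,0,0.25],[-20,-1.2,0.5,0,0,0.32],[-23,-1.4,1.5,0,0,0.37],[-24.8,-1.5,3.0,0,0,0.39],[-24.8,-1.5,3.2,0,0,0.39]]' 3.0
python3 - <<'E'
from h import *
im=[]
for n in("scene","top","wrist"):
    r=robot.read_camera(n);cv2.imwrite(f"pics/{n}1.png",r["frame"][:,:,::-1]);im.append(r["frame"][:,:,::-1])
f=lambda i,w,h:cv2.resize(i,(w,h),interpolation=cv2.INTER_CUBIC)
a=f(im[0][130:240,160:290],390,330)
b=f(im[1][145:235,190:280],330,330);c=f(im[2],360,270)
o=np.zeros((600,800,3),np.uint8);o[:330,:390]=a;o[:330,400:730]=b;o[330:,:360]=c;cv2.imwrite("pics/c1.png",o)
E
```

```text
time: 1.8
tool_pos: [519.2, -20.3, 188.1]
orientation: [0.633, 0.774, -0.001, -0.001]
ft_force: [-0.5, 0.8, 0.6]
gripper_width: 0.351
gripper_force: 0.0
```

View pics/c1.png

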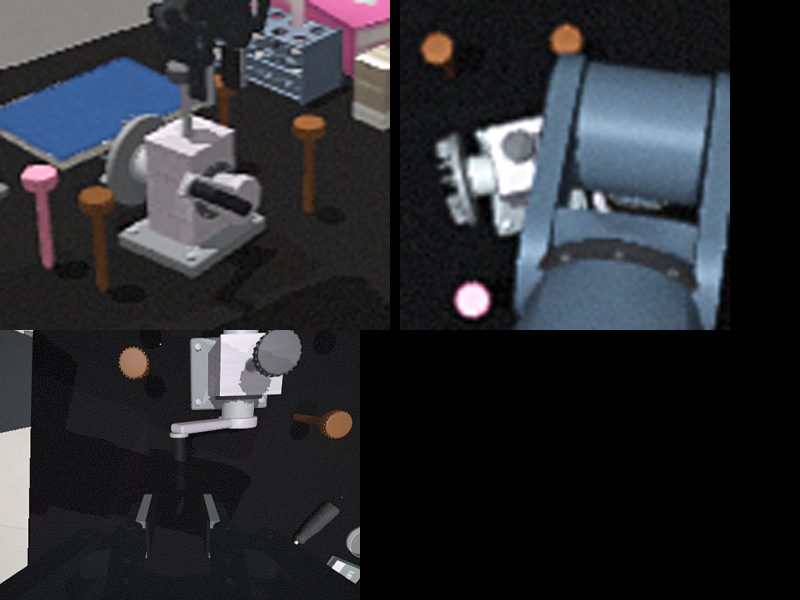

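The wrist view shows the bar at (180,470) centred between the fingers, so I'm lowering.

```bash
python3 -m pendant '[[0,0,2,0,0,0],[0,0,4,0,0,0],[0,0,5,0,0,0],[0,0,5.8,0,0,0],[0,0,6.6,0,0,0],[0,0,7.4,0,0,0],[0,0,8.2,0,0,0],[0,0,8.8,0,0,0]]' 3.0
python3 - <<'E'
from h import *
r=robot.read_camera("wrist");t=robot.read_camera("scene")["frame"][130:240,160:290,::-1]
o=np.zeros((384,780,3),np.uint8);o[:,:512]=r["frame"][:,:,::-1];o[:226,512:]=cv2.resize(t,(268,226));cv2.imwrite("pics/c2.png",o)
E
```

```text
time: 2.75
tool_pos: [519.3, -18.7, 101.3]
orientation: [0.632, 0.775, -0.0, -0.0]
ft_force: [-0.5, -0.2, 0.5]
gripper_width: 0.351
gripper_force: 0.0
```

View pics/c2.png

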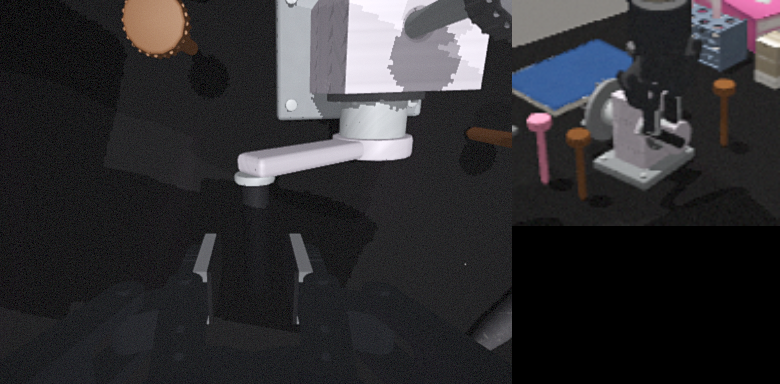

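The bar at (255,215) sits between the fingers at (205,270) and (300,270). I'll narrow the gap a little and turn slowly.

```bash
python3 -m pendant '[[0,0.27,-0.35,0,0,0],[0,0.5,-0.63,0,0,0],[0,0.74,-0.9,0,0,0],[0,0.99,-1.16,0,0,0],[0,1.25,-1.41,0,0,0],[0,1.52,-1.64,0,0,0],[0,1.8,-1.87,0,0,0],[0,2.09,-2.09,0,0,0]]' 2.2
python3 -m pendant '[[0,0.26,-0.17,0,0,0],[0,0.53,-0.34,0,0,0],[0,0.8,-0.5,0,0,0],[0,1.07,-0.65,0,0,0],[0,1.36,-0.79,0,0,0],[0,1.64,-0.92,0,0,0],[0,1.93,-1.04,0,0,0],[0,2.23,-1.15,0,0,0]]'
```

```text
time: 3.65
tool_pos: [540.1, -14.5, 123.0]
orientation: [0.632, 0.775, -0.0, 0.0]
ft_force: [-0.2, 0.5, -0.6]
gripper_width: 0.256
gripper_force: 0.0
time: 4.45
tool_pos: [561.9, -10.0, 134.4]
orientation: [0.632, 0.775, -0.0, -0.0]
ft_force: [0.0, -1.3, -0.0]
gripper_width: 0.257
gripper_force: 0.0
```

Run:
```python
from h import *
r=robot.read_camera("wrist");t=robot.read_camera("scene")["frame"][130:240,160:290,::-1]
o=np.zeros((384,780,3),np.uint8);o[:,:512]=r["frame"][:,:,::-1];o[:226,512:]=cv2.resize(t,(268,226));cv2.imwrite("pics/c3.png",o)
```

```text
(no output)
```

View pics/c3.png

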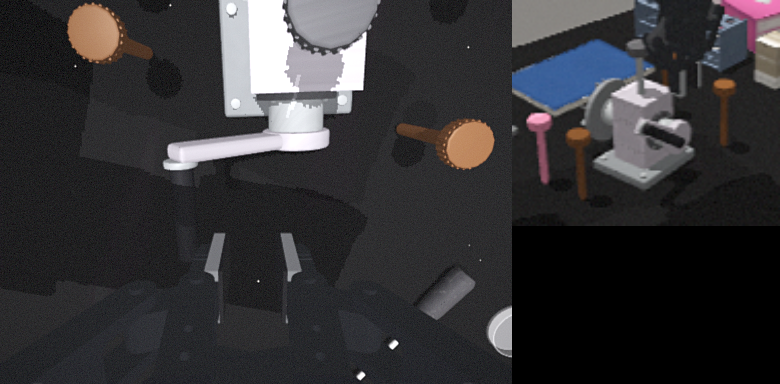

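The bar at (185,210) was left behind: the fingers passed over it. I'll remeasure the bar and block with the wrist camera.

Run:
```python
from h import *
r=robot.read_camera("wrist");s=robot.observe()
print(r["eye"],s["tool_pos"],"tcp px",proj(r,s["tool_pos"]))
a,b=onz(r,(250,93),115),onz(r,(364,92),115);print("block -y edge",a,b,np.linalg.norm(b-a),np.degrees(np.arctan2((b-a)[1],(b-a)[0])))
for p in((225,116),(351,113)):print("plate",onz(r,p,15))
v=(b-a);yw=np.arctan2(v[1],v[0]);X=np.array([np.cos(yw),np.sin(yw),0]);Y=np.array([-np.sin(yw),np.cos(yw),0])
C=(a+b)/2;C[2]=0;C=C+28*Y;print("origin",C)
def ony(uv,yy):
    o,d=ray(r,uv);t=(yy-(o-C)@Y)/(d@Y);p=o+t*d;return p,(p-C)@X,p[2]
for uv,yy in(((180,164),-65),((181,180),-70),((190,258),-128)):
    print(ony(uv,yy))
print("tcp in rot",(s["tool_pos"]-C)@X,(s["tool_pos"]-C)@Y)
```

```text
[547.31   60.792 305.505] [561.804 -10.037 134.289] tcp px [251.954 226.728]
block -y edge [546.36   60.263 115.   ] [608.252  73.457 115.   ] 63.282473130482835 12.034079793732639
plate [528.494  37.004  15.   ]
plate [634.379  61.214  15.   ]
origin [571.468  94.244   0.   ]
(array([516.212,  16.004, 128.361]), np.float64(-70.35447460437558), np.float64(128.36076327817761))
(array([520.587,  11.825, 143.909]), np.float64(-66.94650247484117), np.float64(143.90919014052514))
(array([528.989, -45.687, 117.737]), np.float64(-70.72031273201856), np.float64(117.73721927036632))
tcp in rot -31.19322207254539 -99.97450589048867
```

Block corners confirm the origin at (571.5, 94.2) and yaw of 12°. The bar is at x' -71, z 120, so the fingertips weren't deep enough. I'm going back and deeper.

```bash
python3 -m pendant '[[0,0,-2.1,0,0,0],[0,-2,-2.1,0,0,0],[-0.2,-4,-2.1,0,0,0],[-0.2,-4,-2,0,0,0],[-0.2,-4,-0.4,0,0,0],[-0.2,-4,1.3,0,0,0],[-0.2,-4,3,0,0,0],[-0.2,-4,4.6,0,0,0]]' 3.0
python3 -m pendant '[[0,0,0,0,0,0],[0,0,0,0,0,0],[0,0,0,0,0,0],[0,0,0,0,0,0],[0,0,0,0,0,0],[0,0,0,0,0,0],[0,0,0,0,0,0],[0,0,0,0,0,0]]' 2.0
```

```text
time: 5.4
tool_pos: [523.3, -20.0, 87.5]
orientation: [0.632, 0.775, 0.0, 0.0]
ft_force: [1.0, -1.0, -0.1]
gripper_width: 0.357
gripper_force: 0.0
time: 6.2
tool_pos: [522.9, -20.1, 88.4]
orientation: [0.632, 0.775, 0.0, 0.0]
ft_force: [0.3, 0.4, -0.2]
gripper_width: 0.235
gripper_force: 0.0
```

```bash
python3 -m pendant '[[0,0.22,-0.28,0,0,0],[0,0.43,-0.52,0,0,0],[0,0.64,-0.75,0,0,0],[0,0.87,-0.97,0,0,0],[0,1.1,-1.19,0,0,0],[0,1.34,-1.39,0,0,0],[0,1.58,-1.59,0,0,0],[0,1.87,-1.81,0,0,0]]'
python3 - <<'E'
from h import *
r=robot.read_camera("wrist");s=robot.observe()
g=r["frame"][:,:,::-1];o=cv2.resize(g[100:340,120:380],None,fx=1.5,fy=1.5);cv2.imwrite("pics/c4.png",o)
E
```

```text
time: 7.0
tool_pos: [541.4, -16.2, 106.6]
orientation: [0.632, 0.775, -0.0, -0.0]
ft_force: [-0.2, 0.4, 0.7]
gripper_width: 0.232
gripper_force: 0.0
```

View pics/c4.png

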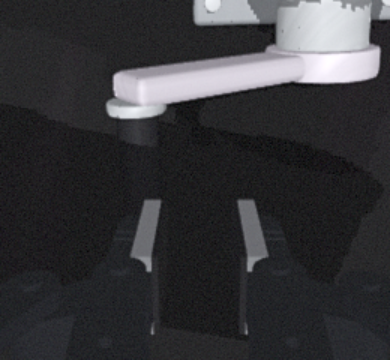

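Run:
```python
from h import *
r=robot.read_camera("wrist");s=robot.observe();f=np.array(r["camera_matrix"])[0,0]
C=np.array([571.5,94.2,0]);w=np.radians(12);X=np.array([np.cos(w),np.sin(w),0]);Y=np.array([-np.sin(w),np.cos(w),0])
print("f",f,"eye",r["eye"],"att",R.from_quat(r["attitude"]).as_matrix()[:,2],"gap depth",f*.232*85.4/52)
for z in(80,106,125):
  p=s["tool_pos"].copy();p[2]=z;print(z,proj(r,p),[proj(r,p+k*X) for k in(-10,10)])
for th in(-1.1,-1,-.95,-.9,-.8,-.6):
  print(th,*[proj(r,C+X*90*np.sin(th)+Y*y+[0,0,65+90*np.cos(th)]).round() for y in(-66,-97,-128)])
g=r["frame"][:,:,::-1][90:330,100:400].astype(float);g=255*(g/255)**.4
cv2.imwrite("pics/c5.png",cv2.resize(g.clip(0,255).astype(np.uint8),None,fx=2.5,fy=2.5))
```

```text
f 329.00905055344856 eye [527.137  54.581 277.997] att [-0.059  0.279  0.958] gap depth 125.35750993856475
80 [251.932 210.342] [array([236.296, 210.469]), array([267.569, 210.216])]
106 [251.959 226.196] [array([234.222, 226.339]), array([269.697, 226.053])]
125 [251.984 240.768] [array([232.316, 240.926]), array([271.653, 240.61 ])]
-1.1 [199. 164.] [202. 218.] [204. 268.]
-1 [205. 167.] [208. 224.] [210. 275.]
-0.95 [209. 169.] [212. 226.] [214. 278.]
-0.9 [214. 170.] [216. 229.] [219. 282.]
-0.8 [225. 174.] [227. 234.] [229. 289.]
-0.6 [254. 180.] [255. 244.] [255. 302.]
```

View pics/c5.png

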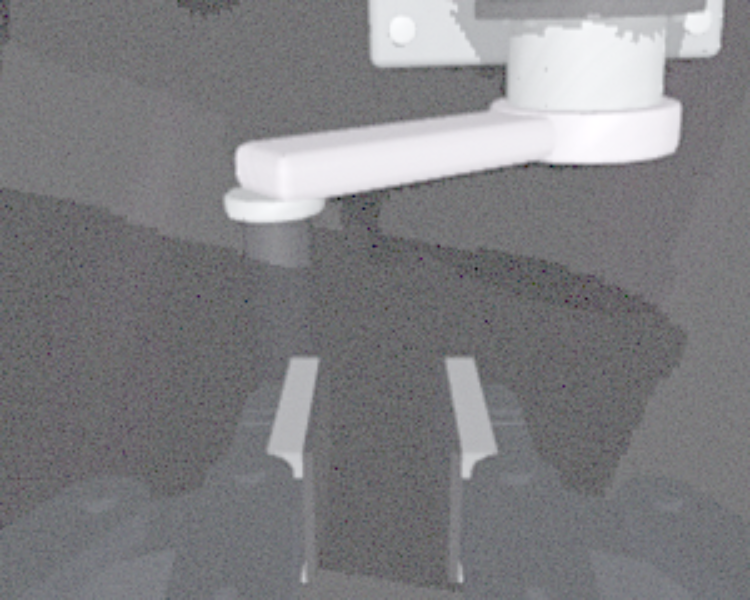

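Run:
```python
from h import *
s=robot.observe();t=robot.read_camera("scene");p=s["tool_pos"]
C=np.array([571.5,94.2,0]);w=np.radians(12);X=np.array([np.cos(w),np.sin(w),0]);Y=np.array([-np.sin(w),np.cos(w),0])
g=t["frame"][:,:,::-1][120:220,170:300].astype(float);g=(255*(g/255)**.5).astype(np.uint8)
o=cv2.resize(g,None,fx=6,fy=6,interpolation=cv2.INTER_CUBIC)
def dot(P,c):
    u=(proj(t,P)-[170,120])*6;cv2.circle(o,tuple(int(k) for k in u),4,c,-1);print(u)
dot(p,(0,0,255));dot(p+[0,0,50],(0,255,255))
for y in(-66,-128):dot(C-X*90*np.sin(.92)+Y*y+[0,0,65+90*np.cos(.92)],(0,255,0))
cv2.imwrite("pics/c6.png",o[:600,:780])
```

```text
[416.436 457.689]
[414.447 357.774]
[324.136 424.334]
[433.77  470.533]
```

View pics/c6.png

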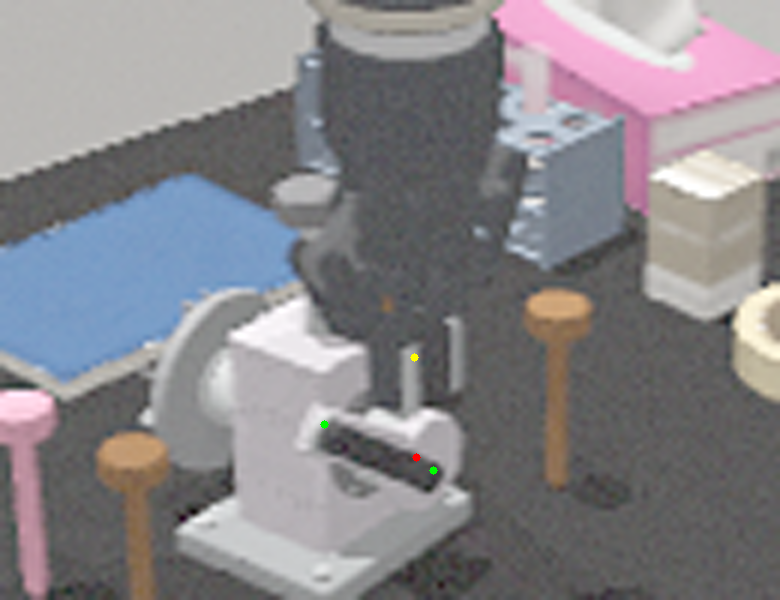

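The scene view shows the real fingertips (row ~405) about 25 mm above the reported TCP (red dot, row 458). The bar is still at θ ≈ -0.92, so I'm going back and about 30 mm deeper.

```bash
python3 -m pendant '[[0,0,-1.5,0,0,0],[0,-1,-1.5,0,0,0],[0,-1.95,-1.5,0,0,0],[0,-1.95,-1.3,0,0,0],[0,-1.95,0.2,0,0,0],[0,-1.95,1.7,0,0,0],[0,-1.95,3.2,0,0,0],[0,-1.95,4.7,0,0,0]]' 3.0
python3 -m pendant '[[0,0,0,0,0,0],[0,0,0,0,0,0],[0,0,0,0,0,0],[0,0,0,0,0,0],[0,0,0,0,0,0],[0,0,0,0,0,0],[0,0,0,0,0,0],[0,0,0,0,0,0]]' 2.0
```

```text
time: 7.95
tool_pos: [521.7, -20.2, 58.3]
orientation: [0.632, 0.775, -0.0, -0.0]
ft_force: [-0.8, 0.0, -0.1]
gripper_width: 0.35
gripper_force: 0.0
time: 8.75
tool_pos: [522.2, -20.2, 59.5]
orientation: [0.632, 0.775, 0.0, 0.0]
ft_force: [1.0, -0.4, 0.2]
gripper_width: 0.238
gripper_force: 0.0
```

```bash
python3 -m pendant '[[0,0.22,-0.28,0,0,0],[0,0.43,-0.52,0,0,0],[0,0.64,-0.75,0,0,0],[0,0.87,-0.97,0,0,0],[0,1.1,-1.19,0,0,0],[0,1.34,-1.39,0,0,0],[0,1.58,-1.59,0,0,0],[0,1.87,-1.81,0,0,0]]'
cat > look.py <<'E'
from h import *
import sys
C=np.array([571.5,94.2,0]);w=np.radians(12);X=np.array([np.cos(w),np.sin(w),0]);Y=np.array([-np.sin(w),np.cos(w),0])
def look(n):
    t=robot.read_camera("scene");v=robot.read_camera("wrist")
    f=lambda i:(255*(i[:,:,::-1]/255.)**.5).astype(np.uint8)
    a=cv2.resize(f(t["frame"])[120:220,170:290],(480,400),interpolation=cv2.INTER_CUBIC);b=cv2.resize(f(v["frame"])[60:360,106:406],(300,300))
    o=np.zeros((400,780,3),np.uint8);o[:,:480]=a;o[:300,480:]=b;cv2.imwrite(f"pics/{n}.png",o)
    s=robot.observe();p=s["tool_pos"]-C;print("t",s["time"],"x'y'z",p@X,p@Y,p[2],"F x'y'z",s["ft_force"]@X,s["ft_force"]@Y,s["ft_force"][2])
if len(sys.argv)>1:look(sys.argv[1])
E
python3 look.py c7
```

```text
time: 9.55
tool_pos: [539.9, -16.5, 77.7]
orientation: [0.632, 0.775, -0.001, -0.001]
ft_force: [-3.9, -1.7, 3.1]
gripper_width: 0.233
gripper_force: 2.4
t 9.65 x'y'z -53.27830350389367 -101.76533493532699 77.89189497187535 F x'y'z -3.006033679528862 0.057864624425218114 1.822022647001842
```

View pics/c7.png

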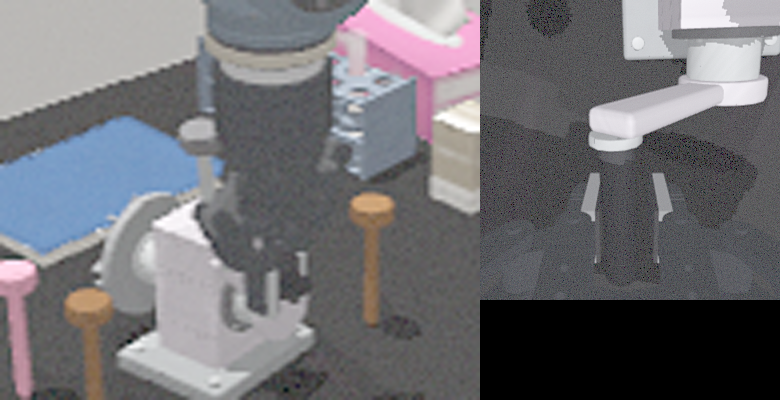

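The bar is now between the fingers (wrist panel at (628,200)) and the crank follows with 3–4 N of force. I'll continue the arc and work from numbers only, since the picture quota is used up.

```bash
python3 -m pendant '[[0,0.26,-0.17,0,0,0],[0,0.53,-0.34,0,0,0],[0,0.8,-0.5,0,0,0],[0,1.07,-0.65,0,0,0],[0,1.36,-0.79,0,0,0],[0,1.64,-0.92,0,0,0],[0,1.93,-1.04,0,0,0],[0,2.23,-1.15,0,0,0]]'
python3 -m pendant '[[0,0.25,-0.09,0,0,0],[0,0.47,-0.16,0,0,0],[0,0.69,-0.22,0,0,0],[0,0.86,-0.26,0,0,0],[0,1.04,-0.3,0,0,0],[0,1.21,-0.34,0,0,0],[0,1.39,-0.37,0,0,0],[0,1.57,-0.41,0,0,0]]'
```

```text
time: 10.45
tool_pos: [562.6, -11.9, 89.1]
orientation: [0.632, 0.775, 0.0, 0.0]
ft_force: [-2.7, -0.0, 0.9]
gripper_width: 0.234
gripper_force: 1.2
time: 11.25
tool_pos: [577.8, -8.8, 93.1]
orientation: [0.632, 0.775, 0.0, 0.0]
ft_force: [-1.8, -0.5, 1.3]
gripper_width: 0.235
gripper_force: 0.9
```

```bash
python3 -m pendant '[[0,0.12,-0.02,0,0,0],[0,0.25,-0.04,0,0,0],[0,0.37,-0.06,0,0,0],[0,0.5,-0.07,0,0,0],[0,0.62,-0.08,0,0,0],[0,0.75,-0.09,0,0,0],[0,0.87,-0.1,0,0,0],[0,1,-0.1,0,0,0]]'
```

```text
time: 12.05
tool_pos: [587.6, -6.8, 94.1]
orientation: [0.632, 0.775, 0.0, 0.0]
ft_force: [-1.1, 0.4, 2.6]
gripper_width: 0.238
gripper_force: 0.8
```

```bash
python3 -m pendant '[[0,0.12,0,0,0,0],[0,0.25,0,0,0,0],[0,0.37,0,0,0,0],[0,0.5,0,0,0,0],[0,0.62,0,0,0,0],[0,0.75,0,0,0,0],[0,0.87,0,0,0,0],[0,1,0.01,0,0,0]]'
```

```text
time: 12.85
tool_pos: [597.4, -4.8, 94.0]
orientation: [0.632, 0.775, 0.0, 0.0]
ft_force: [-0.5, 0.1, 0.7]
gripper_width: 0.237
gripper_force: 0.7
```

```bash
python3 -m pendant '[[0,0.12,0.01,0,0,0],[0,0.25,0.02,0,0,0],[0,0.37,0.03,0,0,0],[0,0.5,0.04,0,0,0],[0,0.62,0.06,0,0,0],[0,0.75,0.07,0,0,0],[0,0.87,0.09,0,0,0],[0,1,0.1,0,0,0]]'
```

```text
time: 13.65
tool_pos: [607.1, -2.8, 92.9]
orientation: [0.632, 0.775, -0.0, -0.0]
ft_force: [-0.7, -0.3, 0.3]
gripper_width: 0.233
gripper_force: 0.6
```

```bash
python3 -m pendant '[[0,0.12,0.02,0,0,0],[0,0.25,0.05,0,0,0],[0,0.37,0.08,0,0,0],[0,0.5,0.11,0,0,0],[0,0.62,0.14,0,0,0],[0,0.75,0.17,0,0,0],[0,0.87,0.2,0,0,0],[0,1,0.23,0,0,0]]'
python3 - <<'E'
from look import *
# pin head visibility in wrist/scene: project expected positions for up (189) and dropped (141)
for n in("scene","wrist"):
    r=robot.read_camera(n);h=cv2.cvtColor(r["frame"],cv2.COLOR_RGB2HSV)
    for z in(182,134):
        u=proj(r,C+[0,0,z]);i,j=int(u[1]),int(u[0]);print(n,z,u.round(1),r["frame"][max(i-2,0):i+3,max(j-2,0):j+3].reshape(-1,3).mean(0) if 0<=i<384 and 0<=j<512 else None)
E
```

```text
time: 14.45
tool_pos: [616.9, -0.8, 90.7]
orientation: [0.632, 0.775, 0.0, -0.0]
ft_force: [-0.5, -0.9, 1.3]
gripper_width: 0.236
gripper_force: 0.5
scene 182 [222.5 152.8] [103.92 103.   104.92]
scene 134 [223.1 168.3] [118.52 117.16 118.12]
wrist 182 [128.7 -58.6] None
wrist 134 [178.5   2.4] [74.88 74.48 78.92]
```

```bash
python3 -m pendant '[[0,0.12,0.03,0,0,0],[0,0.25,0.07,0,0,0],[0,0.37,0.11,0,0,0],[0,0.5,0.15,0,0,0],[0,0.62,0.19,0,0,0],[0,0.75,0.24,0,0,0],[0,0.87,0.29,0,0,0],[0,1,0.34,0,0,0]]'
```

```text
time: 15.35
tool_pos: [626.7, 1.2, 87.2]
orientation: [0.632, 0.775, -0.0, -0.0]
ft_force: [-1.1, -0.1, 1.2]
gripper_width: 0.23
gripper_force: 0.5
```

Run:
```python
from look import *
a=cv2.cvtColor(cv2.imread("pics/scene0.png"),cv2.COLOR_BGR2GRAY)[140:180:2,221];r=robot.read_camera("scene")
b=cv2.cvtColor(r["frame"],cv2.COLOR_RGB2GRAY)[140:180:2,221];print(a);print(b)
```

```text
[ 67  64  63  64  20 132 131  60  58  91 102 103 102 103  98 140 129 123
 243 237]
[ 65  63  66  64  31  33  36  35  31  70  93  91 108 114 116  53  73 114
 171 217]
```

The head has left its old place at row 152, so the pin dropped during the last step. I'll measure its height from the scene patch.

Run:
```python
from look import *
r=robot.read_camera("scene");g=cv2.cvtColor(r["frame"],cv2.COLOR_RGB2GRAY)
print(" "*4,list(range(208,240,2)))
for i in range(152,184):print(i,*["%3d"%k for k in g[i,208:240:2]])
for z in(189,165,141,129):print(z,proj(r,C+[0,0,z]).round(1),[proj(r,C+[0,0,z]+15*d).round(1) for d in(X,-X,Y,-Y)])
```

```text
[208, 210, 212, 214, 216, 218, 220, 222, 224, 226, 228, 230, 232, 234, 236, 238]
152  69  34  36  35  31  34  34  28  32  37  34  36  49 166  77  68
153  82  69  37  32  31  37  33  32  36  35  30  35  26  49 138 121
154  93  89  73  34  32  34  34  36  31  31  32  29  46  61  56 119
155  91  94  88  84  37  36  36  35  35  37  35  69 122 124 120  75
156  93  94  96  88  83  47  36  31  38  36  30 118 120 117 120 115
157  91  93  95  95  90  85  51  31  38  35  36 113 119 119 120 101
158  91  94  91  92  92  86  79  51  33  38  31  74 115 116 101  64
159  94  91  90  91  94  92  88  81  50  31  32  61  66  53  52  51
160  92  95  91  89  91  89  92  89  79  50  26  52  47  50  50  46
161  91  91  90  93  91  97  94  94  90  79  48  52  53  55  51  44
162  92  90  93  92  92  89  92  94  89  75  84  33  48  51  44  36
163  89  91  91  93  94  92  94  86  72 143 115  34  39  50  37  36
164  93  93  94  89  90  93  98 109  93 117 111  32  42  54  41  34
165  92  93  93  90  93  96 118 116 115 115  53  32  41  52  38  39
166  92  91  91  91  81 106 118 114 114 118  84  32  34  51  35  37
[... 900 characters left out ...]
 125 112 137 218 219 219 134 106 110 109 109 112  51
181 171 127 125 113 124 121 123 190 196 106 109 111 109 109 110  37
182 179 123 126 125 124 125 114 120 111 109 111 111 109 111 114  55
183 172 123 125 124 126 125 122 126 108 109 107 111 111 113 115  47
189 [222.4 150.4] [array([226. , 148.5]), array([218.7, 152.4]), array([218.3, 148.9]), array([226.6, 151.9])]
165 [222.7 158.3] [array([226.3, 156.4]), array([219. , 160.3]), array([218.6, 156.8]), array([226.8, 159.9])]
141 [223.  166.1] [array([226.6, 164.1]), array([219.4, 168.1]), array([219. , 164.5]), array([227.1, 167.7])]
129 [223.1 169.9] [array([226.7, 167.9]), array([219.5, 171.9]), array([219.1, 168.3]), array([227.2, 171.5])]
```

The head top is at (223,166), which gives z ≈ 141, so the pin is at the catch. I'm releasing the bar, rising, closing the fingers and moving over the pin.

```bash
python3 -m pendant '[[0,-0.15,0,0,0,0],[0,-0.3,0,0,0,0],[0,-0.3,-1,0,0,0],[0,-0.3,-3,0,0,0],[0,-0.3,-5.5,0,0,0],[0,-0.3,-8.5,0,0,0],[0,-0.3,-11,0,0,0],[0,-0.3,-13,0,0,0]]' 3.0
python3 -m pendant '[[1,-0.3,0,0,0,0],[2.5,-0.8,0,0,0,0],[4,-1.3,0,0,0,0],[5.5,-1.8,0,0,0,0],[7,-2.3,0,0,0,0],[8.5,-2.8,0,0,0,0],[9.7,-3.1,0,0,0,0],[10.2,-3.26,0,0,0,0]]' 0
python3 - <<'E'
from look import *
s=robot.observe();print(s["time"],s["tool_pos"]-C)
r=robot.read_camera("wrist");g=cv2.cvtColor(r["frame"],cv2.COLOR_RGB2GRAY)
for z in(141,160,180,217):print(z,proj(r,[*s["tool_pos"][:2],z]).round(1))
print("pin exp",proj(r,C+[0,0,141]))
for i in range(150,330,6):print(i,*["%3d"%k for k in g[i,200:312:6]])
E
```

```text
time: 16.25
tool_pos: [624.0, 0.6, 220.0]
orientation: [0.632, 0.775, 0.001, 0.001]
ft_force: [-0.3, -0.0, -0.7]
gripper_width: 0.35
gripper_force: 0.0
time: 17.05
tool_pos: [570.7, 95.3, 217.3]
orientation: [0.632, 0.775, 0.0, -0.0]
ft_force: [0.7, -0.6, -1.2]
gripper_width: 0.0
gripper_force: 0.0
17.05 [ -0.766   1.066 217.343]
141 [252.3 188.7]
160 [252.3 196.1]
180 [252.4 205.1]
217 [252.4 226.7]
pin exp [253.001 190.202]
150  34 192 169 239 236 238 239 239 238 237 236 236 236 236 235 170 172  36  24
156  35 183 195 231 230 231 229 229 229 226 229 228 227 229 228 172 172  39  29
162  40 180 188 228 228 230 231 230 231 231 231 233 233 233 233 171 174  30  28
168  40 172 191 232 231 231 232 231 225 166 237 232 232 234 233 172 172  34  23
174  37 108 189 231 232 231 232  72 116 137  84 131 229 228 228 168 190  38  34
180  36  89 192 232 232 231 132 131 130 127 126 122 236 229 232 189 191  35  32
186  29  45 122 232 230 229 120 126 126 129 126 126 166 230 230 166 130  23  18
192  29  23 151 220 154 221 122 124 117 120 125 121 162 232 222 125 118  25  20
198  29  21  62 180 176 177  9
[... 1029 characters left out ...]
  26  30  26  24  87  43  64  34  35  23  32  34 121  14  32
282  36  32  31  34  29  35  24  35  34  38  28  20  25  38  31  22  34  24  26
288  39  31  32  39  26  21  31  31  37  37  31  29  31  27  38  34  37  30  34
294  26  33  33  34  31  29  30  27  39  43  15  33  32  38  37  30  28  28  32
300  35  26  38  23  27  33  26  36  28  35  34  31  30  36  33  22  33  35  42
306  32  22  21  23  34  30  37  38  35  39  38  34  18  26  32  27  32  23  31
312  27  24  30  31  29  36  33  29  35  38  41  35  32  30  43  33  22  26  26
318  24  30  36  35  31  28  34  39  40  44  33  32  30  30  36  31  36  42  28
324  30  23  29  35  23  38  32  38  38  29  36  33  26  38  32  24  29  34  37
```

The pin head is centred near (252,187) in the wrist image, right under the tool axis. I'm descending.

```bash
python3 -m pendant '[[0,0,1,0,0,0],[0,0,2.5,0,0,0],[0,0,4,0,0,0],[0,0,5,0,0,0],[0,0,5.8,0,0,0],[0,0,6.3,0,0,0],[0,0,6.6,0,0,0],[0,0,6.8,0,0,0]]' 0
python3 -m pendant '[[0,0,0.2,0,0,0],[0,0,0.4,0,0,0],[0,0,0.6,0,0,0],[0,0,0.75,0,0,0],[0,0,0.9,0,0,0],[0,0,1,0,0,0],[0,0,1.1,0,0,0],[0,0,1.2,0,0,0]]'
```

```text
time: 17.9
tool_pos: [571.5, 94.0, 149.3]
orientation: [0.632, 0.775, 0.0, 0.0]
ft_force: [-0.2, 0.1, -0.1]
gripper_width: 0.001
gripper_force: 0.0
time: 18.7
tool_pos: [571.3, 94.0, 137.2]
orientation: [0.632, 0.775, 0.0, 0.0]
ft_force: [1.1, 0.6, 0.4]
gripper_width: -0.002
gripper_force: 0.0
```

```bash
python3 -m pendant '[[0,0,0.1,0,0,0],[0,0,0.2,0,0,0],[0,0,0.3,0,0,0],[0,0,0.4,0,0,0],[0,0,0.5,0,0,0],[0,0,0.6,0,0,0],[0,0,0.7,0,0,0],[0,0,0.8,0,0,0]]'
```

```text
time: 19.5
tool_pos: [571.3, 94.0, 129.2]
orientation: [0.632, 0.775, 0.0, 0.0]
ft_force: [-0.5, 0.4, -0.2]
gripper_width: 0.0
gripper_force: 0.0
```

```bash
python3 -m pendant '[[0,0,0.1,0,0,0],[0,0,0.2,0,0,0],[0,0,0.3,0,0,0],[0,0,0.4,0,0,0],[0,0,0.5,0,0,0],[0,0,0.6,0,0,0],[0,0,0.7,0,0,0],[0,0,0.8,0,0,0]]'
```

```text
time: 20.3
tool_pos: [571.3, 94.0, 121.2]
orientation: [0.632, 0.775, -0.0, 0.0]
ft_force: [0.4, -0.3, -0.3]
gripper_width: 0.0
gripper_force: 0.0
```

```bash
python3 -m pendant '[[0,0,0.1,0,0,0],[0,0,0.2,0,0,0],[0,0,0.3,0,0,0],[0,0,0.4,0,0,0],[0,0,0.5,0,0,0],[0,0,0.6,0,0,0],[0,0,0.7,0,0,0],[0,0,0.8,0,0,0]]'
```

```text
time: 21.1
tool_pos: [571.3, 94.0, 113.2]
orientation: [0.632, 0.775, -0.0, 0.0]
ft_force: [-0.3, 0.3, -0.6]
gripper_width: -0.004
gripper_force: 0.0
```

Run:
```python
from look import *
r=robot.read_camera("scene");g=cv2.cvtColor(r["frame"],cv2.COLOR_RGB2GRAY)
print([proj(r,C+[0,0,z]).round(1) for z in(113,141)])
for i in range(146,182):print(i,*["%3d"%k for k in g[i,208:240:2]])
```

```text
[array([223.3, 175. ]), array([223. , 166.1])]
146  38  31  30  29  25  32  33  39  35  34  31  38  27 139  66 165
147  46  31  35  31  33  34  29  29  33  34  29  30  21 170 103  91
148  32  30  30  33  33  27  31  36  31  37  30  27  31 197 102  73
149  28  26  32  30  34  33  37  29  34  34  29  56 137 183 124 101
150  29  30  32  30  28  34  35  31  29  30  31 122  75  72 145 105
151  38  33  29  34  31  28  36  32  30  27  29  78 123  68  72  74
152  71  34  27  28  33  31  28  35  30  33  32  30  50 167  78  71
153  86  72  31  31  34  35  31  26  33  46  37  31  27  47 136 118
154  88  86  72  37  29  35  32  33  27 117  31  32  48  60  55 119
155  91  92  86  81  42  32  28  26  90  93  37  68 123 120 122  74
156  95  93  96  87  82  33  31  44 107  88  33 118 118 119 119 116
157  90  92  94  95  92  34  38  41 105  92  36 113 119 119 119 101
158  91  94  93  91  96  37  31  39 105  90  35  73 115 115  99  65
159  93  96  89  91  97  39  31  27 106  93  34  57  68  52  50  45
160  88  94  92  92  96  48  31  42 106  91  38  52  49  51  51  49
161  94  91  93  92  94  41  35  
[... 694 characters left out ...]
 137  80  54  40  35
172  72  74  64 157 221 221 124  48  51  81 136 133 135 123  43  34
173  72  68 138 221 214 219 182  95 104 137 133 132 131 135 139  55
174  67 138 224 214 216 224 129 104 100 131 131 130 131 131 116  49
175 146 227 215 214 222 176 120  97 108 132 130 128 133 117 113  47
176 144 216 215 220 174 128 133 132 132 133 130 129 126 110 116  48
177  99 135 220 228 127 132 129 132 131 132 130 124 109 110 115  48
178 123 120 123 124 131 133 132 131 131 127 130 115 112 108 113  49
179 120 124 122 109 119 128 131 131 130 129 123 110 109 110 114  48
180 163 126 125 117 110 118 131 131 159 120 115 110 109 110 111  45
181 159 124 125 117 111 110 109 146 154 115 112 113 109 109 112  41
```

The fingertips (row ~166) are just on the head, so I'm pressing on slowly.

```bash
python3 -m pendant '[[0,0,0.1,0,0,0],[0,0,0.2,0,0,0],[0,0,0.3,0,0,0],[0,0,0.4,0,0,0],[0,0,0.5,0,0,0],[0,0,0.6,0,0,0],[0,0,0.7,0,0,0],[0,0,0.8,0,0,0]]'
```

```text
time: 21.95
tool_pos: [571.4, 94.1, 105.4]
orientation: [0.632, 0.775, 0.0, 0.0]
ft_force: [-1.7, 2.2, 5.5]
gripper_width: -0.001
gripper_force: 3.1
```

```bash
python3 -m pendant '[[0,0,0.05,0,0,0],[0,0,0.1,0,0,0],[0,0,0.15,0,0,0],[0,0,0.2,0,0,0],[0,0,0.25,0,0,0],[0,0,0.3,0,0,0],[0,0,0.35,0,0,0],[0,0,0.4,0,0,0]]'
```

```text
time: 22.75
tool_pos: [571.3, 94.0, 101.3]
orientation: [0.632, 0.775, 0.0, -0.0]
ft_force: [-1.3, 2.0, 5.9]
gripper_width: -0.001
gripper_force: 3.1
```

```bash
python3 -m pendant '[[0,0,0.05,0,0,0],[0,0,0.1,0,0,0],[0,0,0.15,0,0,0],[0,0,0.2,0,0,0],[0,0,0.25,0,0,0],[0,0,0.3,0,0,0],[0,0,0.35,0,0,0],[0,0,0.4,0,0,0]]'
```

```text
time: 23.55
tool_pos: [571.5, 94.2, 99.7]
orientation: [0.632, 0.775, 0.0, 0.0]
ft_force: [-13.5, 1.4, 34.8]
gripper_width: 0.002
gripper_force: 17.2
```

```bash
python3 -m pendant '[[0,0,0.03,0,0,0],[0,0,0.06,0,0,0],[0,0,0.1,0,0,0],[0,0,0.13,0,0,0],[0,0,0.16,0,0,0],[0,0,0.2,0,0,0],[0,0,0.2,0,0,0],[0,0,0.2,0,0,0]]'
```

```text
time: 24.35
tool_pos: [571.6, 94.2, 99.5]
orientation: [0.632, 0.775, 0.001, 0.001]
ft_force: [-19.8, 1.6, 48.3]
gripper_width: 0.0
gripper_force: 24.3
```

The force jumped, so it's probably seated. I'm lifting off and checking the head height.

```bash
python3 -m pendant '[[0,0,-0.5,0,0,0],[0,0,-1.5,0,0,0],[0,0,-3,0,0,0],[0,0,-5,0,0,0],[0,0,-7,0,0,0],[0,0,-9,0,0,0],[0,0,-11,0,0,0],[0,0,-12,0,0,0]]'
python3 - <<'E'
from look import *
r=robot.read_camera("scene");g=cv2.cvtColor(r["frame"],cv2.COLOR_RGB2GRAY)
for i in range(160,182):print(i,*["%3d"%k for k in g[i,208:240:2]])
E
```

```text
time: 25.15
tool_pos: [571.8, 93.8, 216.8]
orientation: [0.632, 0.775, 0.0, 0.001]
ft_force: [0.1, -0.2, -0.6]
gripper_width: 0.002
gripper_force: 0.0
160  91  90  90  91  94  91  91  88  83  52  33  55  50  47  48  47
161  90  92  94  94  91  93  93  92  91  82  47  52  52  49  50  45
162  94  90  91  94  92  90  94  95  88  76  86  33  44  51  39  34
163  90  92  91  93  92  92  91  87  75 142 117  32  38  51  35  38
164  93  92  93  93  91  92  88  74  74 124 111  34  38  52  38  36
165  93  91  92  94  94  85  73 121 127 130  46  36  39  54  40  35
166  90  91  90  93  85  92 119 126 140  47  32  36  33  50  41  35
167  90  90  90  83 106 118 125 133  41  29  33  32  31  50  36  32
168 145 145  92  99 116 126 117 131 104  72  33  33  38  51  40  32
169 108  70  90 118 125 123 114 116 114 121  48  28  38  53  42  37
170  70  71  75  84  86 111 116 113 116  85 140 141  26  50  37  35
171  76  75  72  66 214 107 116 115 121  58  89 229 139  70  37  35
172  75  70  68 158 225 106 101 112  60  56  88 224 180 122  47  30
173  70  66 138 220 218  98  62  68  52  58  60 228 127 129 167  64
174  69 140 223 215 219  99  51  62  54  49  95 129 123 170 127  50
175 143 227 215 214 218 185  49  53  54  49 120 125 167 133 116  53
176 143 217 215 217 218 223  80  50  46  89 158 167 151 114 117  49
177  98 134 218 222 217 218 224 233 131 169 164 151 113 114 118  47
178 122 121 122 188 221 218 221 129 166 164 167 123 114 114 116  51
179 121 124 122 118 169 217 190 164 164 166 120 114 112 114 115  48
180 163 128 123 123 111 119 164 164 165 122 115 114 113 114 114  46
181 158 126 123 115 124 124 111 148 151 116 112 112 116 110 115  43
```

```bash
python3 -c "
from rig import robot
print(robot.hand_in())"
```

```text
the job is handed in; nothing more can be done
None
```

The rotator is locked and the job was handed in at about 25 s: the pin dropped in and I pushed it down about 12 mm until its head sat on the block, with the gripper clear and a peak push of about 52 N at the wrist.

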